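Open the child-resistant solvent tin

TASK

Open the blue solvent tin by its child-resistant white cap: push the cap down hard against its spring until you feel it bottom (but with no more than 30 N, the tin is thin), only then turn it anticlockwise while you hold it down, never forcing it, then lift it off. Set the cap down, without dropping it, mouth down inside the aluminium drip tray with nothing over the rim, and let go; leave the tray and everything else on the bench where they are.

Things in the scene. Friction and masses are not known exactly. Their poses are not given: they have to be found in the camera images.
- tin: Blue rectangular solvent tin, 68 x 104 mm, on a jig board 100 x 150 x 12 mm fixed to the bench; it does not yield. Its flat top is 117 mm above the bench. Origin: under the centre of the board; z up, x and y along the board's short and long sides. A red mark on the tin's top lies on the +x side of the neck.
- seat: The white neck inside the cap, with its rim, locking teeth and the red spring plug that pushes the cap up. Origin: on the tin's z axis, 147 mm above the bench. 24 mm in diameter, 37 mm over its bayonet claws. The cap bottoms hard on the rim 5 to 18 mm below its locked height: the depth differs from tin to tin, cannot be seen, and has to be felt.
- cap: White ribbed cap, 47 mm in diameter (48 over the ribs), 30 mm high, about 50 g, loose. Origin: centre of its open underside; z up. At the start it is locked on the neck, x within 0.1 rad of the tin's x, underside 140 mm above the bench (23 mm clear of the tin's top); 1.5 mm of sideways play. It is symmetric by half a turn. Grip its skirt from any side.
- cap_top (a point): Centre of the cap's closed top, 30 mm above its underside; red arrows there show the opening direction. Spring under it: 10 to 14 N all the way down; friction may add 2 to 4 N. From 19 N it is surely down on the rim. Only in the last 1.5 mm above the rim do its lugs clear the locking teeth; higher, it neither turns nor comes off, and forcing it (over 30 N) fails.
- cap_mark (a point): Red mark on the cap's top, 16.5 mm from its axis along the cap's x. Held down, the cap turns anticlockwise from above (positive about z); it must stay pressed to 50 degrees from the tin's x, comes straight up freely at 60 (52 to 67), and meets a hard stop at about 70. Clockwise is blocked.
- drip_tray: Loose open aluminium tray, 140 (x) x 150 (y) x 16 mm, walls and floor 3 mm thick, 0.7 kg, empty. Origin: centre of its underside; z up.
- screwdriver_yellow: yellow-handled screwdriver, 175 x 28 x 27 mm, lying at the bench's front edge; a bystander. Origin: under its middle.
- resin: white resin bottle with a dark green cap, 69 mm across, 207 mm tall, standing at the back right; a bystander. Origin: under its middle.
- tape: roll of masking tape, 96 mm across, 25 mm high, near the front edge left of the vice; a bystander. Origin: under its middle.
- pencil: red pencil, 173 mm long, lying at the front edge on the right; a bystander. Origin: under its middle.
Things that resemble listed ones, but are neither listed nor needed, are in the scene too. There is more than one size of the cap; the job needs the smallest.

How it is judged:
On the way, in this order (a step that is already met when the one before it is completed fails the run):
1. the cap, still on the neck, has been turned anticlockwise past the tooth, by more than 50 degrees (angle between the x axis of cap and the x axis of tin, either way round above 0.88 rad and z of cap in the frame of tin below 0.144 m and horizontal distance between cap and tin below 0.005 m), for 0.05 s.
2. the cap is lifted clear of the neck (z of cap in the frame of tin above 0.175 m), for 0.1 s.
At the end, for the whole second after the job is handed in: the cap is off the tin and stands mouth down (within 0.1 rad) on the floor of the drip tray, wholly inside the walls (its centre within 42 mm of the tray's centre along x and 45 mm along y), released and at rest (x of cap in the frame of drip_tray between -0.042 and 0.042 m and y of cap in the frame of drip_tray between -0.045 and 0.045 m and z of cap in the frame of drip_tray between 0 and 0.006 m and angle between cap's own z axis and vertical below 0.1 rad and linear speed of cap below 0.02 m/s and contact force between the fingers and cap below 0.1 N); the robot touches nothing.
It fails at once if the cap is pressed down on the neck, or forced against its locking teeth, with more than 30 N (spring plug, rim and teeth together) (contact force between cap and seat above 30 N).
It fails at once if the gripper pushes on the tin with more than 30 N (contact force between any of the fingers, the arm and tin above 30 N).
It fails at once if the cap is dropped (falls unheld faster than 0.6 m/s) (linear speed of cap above 0.6 m/s and contact force between the fingers and cap below 0.05 N).
It fails at once if the tray is shoved more than 30 mm (distance of drip_tray from where it was at the start of the episode above 0.03 m).
It fails at once if a bystander is moved more than 30 mm (distance of any of screwdriver_yellow, resin, tape, pencil from where it was at the start of the episode above 0.03 m).
It also fails if it takes over 58 s, if anything falls off the work surface, if the arm or the gripper's body presses on something with over 40 N, if the wrist force passes 120 N, or if a joint passes its speed limit or range.

ROBOT

A 7-joint arm with a two-finger parallel gripper is mounted at the origin on a cart in front of the work surface, level with it; the furniture and walls round the work are solid. World frame = base frame: x ahead of the robot, y to its left, z up, the work surface at z = 0. Lengths are in m, angles in rad, forces in N, time in s.
With the tool pointing down it reaches from about 0.425 to 0.95 m from the base axis. Payload 16.7 kg.
Tool frame: the origin (TCP) lies on the centre line of the jaws, within the pads' length; the fingertips stand 25 mm ahead of it and the grasp point (between the pads) lies 6 mm ahead of it; z points along the fingers, y is the line along which they close (so a half turn about z gives the same grasp; the last joint's range is limited). The gripper opens to 94 mm and grips with 3 to 60 N. Pads are 16 mm wide; open, the fingers measure 119 mm over their backs; the gripper's body (75 mm by 177 mm) begins 78 mm behind the grasp point.
Start: joints at [-1.429, 0.426, 0.074, 1.606, -0.034, 1.111, -0.067], TCP at [0.194, 0.646, 0.23] pointing down, gripper open.
Joint ranges: [-2.85, 2.85], [-0.5, 2.14], [-1.23, 1.37], [0.21, 2.46], [-1.02, 4.16], [0.16, 2.05], [-2.73, 2.73]. Speed limits (rad/s): [1.89, 1.89, 2.39, 2.39, 3.01, 3.01, 3.01].

INTERFACE

Orientations are given as a rotation vector (axis times angle).
In Python, from cell import readout, imaging, robot, nets gives the robot as it stands. The module is installed in compiled form; this text tells all that it offers.
- The arm moves only by the tool servo_tool, never from a script. Its argument "moves" is a list of rows, each a list of 3 entries, a list of its own where there are three numbers: the shift along the world's x, y, z in m, then the turn, a rotation vector about the world's x, y, z in degrees, then the closure in counts, from 0 (fully open) to 255 (shut). A call has 1 to 8 rows; each row shifts and turns the commanded pose from where the row before left it; what a row does not reach is not made up. A row lasts 1/10 s, in which the tool goes at most 50 mm and 8.59 degrees, less where a joint would pass 70% of its speed; a pose out of reach is approached as far as the arm can. A call is refused whole if a number of a shift passes 0.05 or a number of a turn 8.59, either way. A call with a gripper value outside its range is refused whole. The fingers move at their own pace and stop on an object; the grip force is fixed at half the most. Time passes only in rows, so rows that do not move let the fingers close. It gives the time, the measured TCP pose, the force, the opening and the grip force at its end, in the units of the state.
- readout.get_obs(): the state, without advancing time (a new reading comes with each control period).
- imaging.camera(name): name is "scene" or "top" or "wrist"; returns the picture (384x512x3 uint8, red, green, blue); there is no depth.
- imaging.camera_model(name): a dict with "fov_y" (degrees; the focal length in pixels is half the picture's height over the tangent of half this angle, whatever the lens; pixels are square), "cx", "cy" (the principal point, pixels), "R" (3x3) and "t" (3): a world point X has camera coordinates R X + t; the wrist camera has in their place "mount" (4x4, takes a point from camera to tool coordinates, whose origin is the TCP and whose axes are the flange's). Camera axes: x right, y down, z forward; pixel columns grow to the right and rows downward; lengths in m; the calibration is good to about 2 mm. A picture is of the moment at which its call begins: read the wrist's pose just before it. camera_model takes no time and is no camera call.
- robot.job_done(): hands the job in; it is judged then, once.
Trained networks look in the newest picture that a camera, given by its name, has taken for a name from the list of things; names that differ only in an ending like _2 or _b are one class to them, and where a whole thing is asked for, a point or a joint stands for the part that bears it (a point fixed in the world has none). Each returns a list of dicts, best first, with "score" (0 to 1); they miss things now and then, are a little off and sometimes report something else, mostly with a low value. They report only what shows in the picture. A call takes as long as a camera call. They do not tell look-alikes from the thing itself.
- nets.look_for(camera, name): "pixel" ([column, row] in pixels, amid what is visible of it).
- nets.silhouettes(camera, name): "mask" (384x512 bool, what is visible of it) and "pixel" ([column, row] in pixels, amid what is visible of it).
The state is a dict: "t": time; "q": joint angles; "qvel": joint speeds; "tau": joint torques, N m; "eef_pos": TCP position; "eef_rot": TCP orientation; "wrist_force": force on the tool from outside, world axes, zero at the start; "torque": the same for the moment, N m; "grip_width": opening from 0.0 (shut) to 1.0 (fully open); "gripper_force": force on a finger pad.
Only numpy, scipy, OpenCV 4.12 (cv2) and the standard library are available. Lean on these libraries where they do the work, as an engineer would, in place of code of your own. Each camera call takes 0.05 s, during which the arm holds its last target. There are 200 camera calls.

## Working session

There is one attempt and no reset: what is moved stays moved. The work goes in short steps, Python scripts to look and compute and a tool call to move; the robot and the scene stay as the last step left them, time stands still between calls to the robot, and variables do not carry over. Pictures are saved under pics/ and viewed, at most 10 in all, crops included, and the job is handed in when it is done.

Besides the shell and the picture viewer there is one more tool, called as a command line: name --argument value ..., lists and objects as JSON in quotes. servo_tool: Moves the arm, as the interface text tells. Its arguments: {"type":"object","properties":{"moves":{"type":"array","items":{"type":"array"}}},"required":["moves"]}

```bash
mkdir -p pics
cat > h.py <<'E'
import numpy as np, cv2
from scipy.spatial.transform import Rotation as Rn
from cell import readout, imaging, robot, nets
def cam(name, o=None):
    m=imaging.camera_model(name); f=192/np.tan(np.radians(m["fov_y"])/2)
    if "mount" in m:
        o=o or readout.get_obs(); T=np.eye(4); T[:3,:3]=Rn.from_rotvec(o["eef_rot"]).as_matrix(); T[:3,3]=o["eef_pos"]
        T=np.linalg.inv(T@np.array(m["mount"])); R,t=T[:3,:3],T[:3,3]
    else: R,t=np.array(m["R"]),np.array(m["t"])
    return f,m["cx"],m["cy"],R,t
def back(c,px,z):
    f,cx,cy,R,t=c; d=R.T@np.array([(px[0]-cx)/f,(px[1]-cy)/f,1]); o=-R.T@t
    return o+d*(z-o[2])/d[2]
def proj(c,X):
    f,cx,cy,R,t=c; p=R@np.array(X)+t; return [cx+f*p[0]/p[2],cy+f*p[1]/p[2]]
def save(n,im): cv2.imwrite("pics/"+n,im[:,:,::-1])
E
python3 - <<'E'
from h import *
o=readout.get_obs(); print({k:np.round(v,3) for k,v in o.items()})
ims=[]
for n in ["scene","top","wrist"]:
    c=cam(n,o); im=imaging.camera(n); save(n+"0.png",im); ims.append(im)
    print(n,"cam at",np.round(-c[3].T@c[4],3))
    for nm,z in [("tin",.117),("cap",.155),("cap_top",.17),("cap_mark",.17),("drip_tray",.01)]:
        for r in nets.look_for(n,nm)[:4]: print(n,nm,round(r["score"],2),np.round(r["pixel"]),np.round(back(c,r["pixel"],z),3))
save("both.png",np.vstack([np.hstack([cv2.resize(i,(400,300)) for i in ims[:2]]),np.hstack([cv2.resize(ims[2],(400,300)),np.zeros((300,400,3),np.uint8)])]))
E
```

```text
{'t': np.float64(0.0), 'q': array([-1.428,  0.427,  0.074,  1.607, -0.034,  1.111, -0.067]), 'qvel': array([-0.001, -0.001, -0.001,  0.   , -0.001,  0.   ,  0.001]), 'tau': array([ 0.0000e+00, -9.3581e+01,  3.6670e+00, -4.5419e+01, -4.9000e-02,
        2.0000e-02,  0.0000e+00]), 'eef_pos': array([0.194, 0.646, 0.23 ]), 'eef_rot': array([-4.570e-01, -3.108e+00,  2.000e-03]), 'wrist_force': array([ 0.211,  0.393, -0.5  ]), 'torque': array([-0.006, -0.012, -0.027]), 'gripper_force': np.float64(0.0), 'grip_width': np.float64(1.0)}
scene cam at [-0.273 -0.367  1.423]
scene tin 0.91 [216. 175.] [0.483 0.354 0.117]
scene cap 0.72 [300. 214.] [ 0.474 -0.022  0.155]
scene cap 0.48 [213. 153.] [0.542 0.407 0.155]
scene cap 0.41 [181. 189.] [0.341 0.406 0.155]
scene cap_top 0.61 [300. 212.] [ 0.471 -0.021  0.17 ]
scene cap_top 0.47 [213. 153.] [0.536 0.398 0.17 ]
scene cap_mark 0.83 [299. 207.] [ 0.489 -0.008  0.17 ]
scene cap_mark 0.72 [212. 150.] [0.545 0.413 0.17 ]
scene drip_tray 0.84 [328. 248.] [ 0.484 -0.141  0.01 ]
top cam at [0.342 0.126 1.34 ]
top tin 0.56 [172. 184.] [0.537 0.376 0.117]
top cap 0.86 [280. 175.] [0.552 0.034 0.155]
top cap 0.61 [158. 181.] [0.542 0.412 0.155]
top cap 0.58 [142. 234.] [0.38  0.458 0.155]
top cap_top 0.75 [284. 175.] [0.548 0.024 0.17 ]
top cap_top 0.72 [140. 236.] [0.372 0.462 0.17 ]
top cap_top 0.53 [162. 181.] [0.539 0.397 0.17 ]
top cap_mark 0.93 [141. 239.] [0.365 0.458 0.17 ]
top cap_mark 0.86 [279. 174.] [0.551 0.039 0.17 ]
top cap_mark 0.62 [161. 179.] [0.545 0.399 0.17 ]
top drip_tray 0.6 [327. 195.] [ 0.504 -0.139  0.01 ]
wrist cam at [0.13  0.665 0.385]
wrist cap 0.55 [192. 331.] [0.29  0.561 0.155]
wrist cap_top 0.74 [195. 331.] [0.28 0.57 0.17]
wrist cap_mark 0.74 [197. 336.] [0.285 0.57  0.17 ]
```

View pics/both.png

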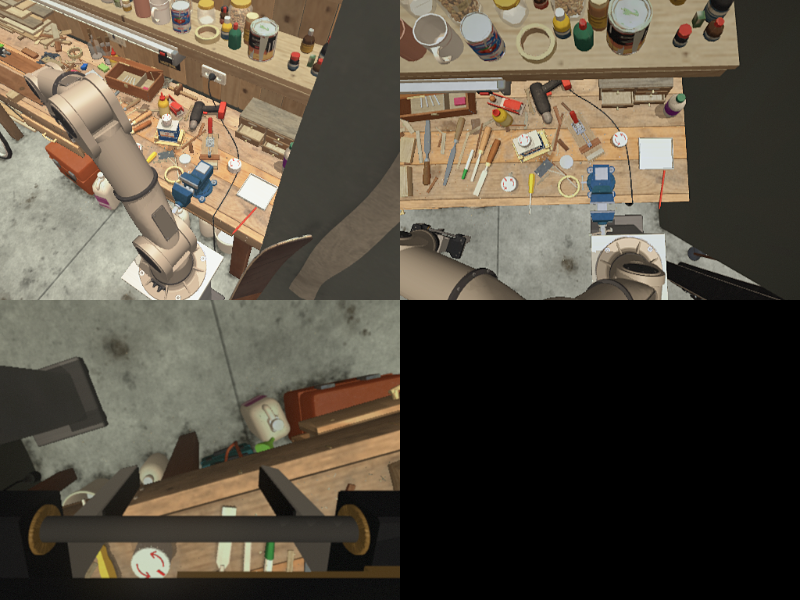

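Three cap candidates show in the top view: (162,181) on the blue tin, (281,175) and (141,237) loose on the bench. The one on the tin with the jig board fits the description. I'll confirm it in a crop.

Run:
```python
from h import *
a=cv2.imread("pics/top0.png"); b=cv2.imread("pics/scene0.png")
A=cv2.resize(a[140:260,120:300],(792,528),interpolation=cv2.INTER_CUBIC)
A=cv2.resize(a[150:220,125:225],(400,280),interpolation=cv2.INTER_CUBIC); B=cv2.resize(b[135:205,170:270],(400,280),interpolation=cv2.INTER_CUBIC)
C=cv2.resize(a[150:255,270:375],(300,300),interpolation=cv2.INTER_CUBIC)
D=np.zeros((300,800,3),np.uint8); D[:,:300]=C
cv2.imwrite("pics/crop1.png",np.vstack([np.hstack([A,B]),D]))
c=cam("top")
for s in nets.silhouettes("top","drip_tray")[:1]:
    r=cv2.minAreaRect(np.argwhere(s["mask"])[:,::-1].astype(np.float32)); print(r)
    for p in cv2.boxPoints(r): print(np.round(back(c,p,.016),3))
c=cam("scene")
```

```text
((328.0, 195.0), (40.0, 44.0), 90.0)
[ 0.575 -0.067  0.016]
[ 0.572 -0.22   0.016]
[ 0.433 -0.212  0.016]
[ 0.436 -0.061  0.016]
```

View pics/crop1.png

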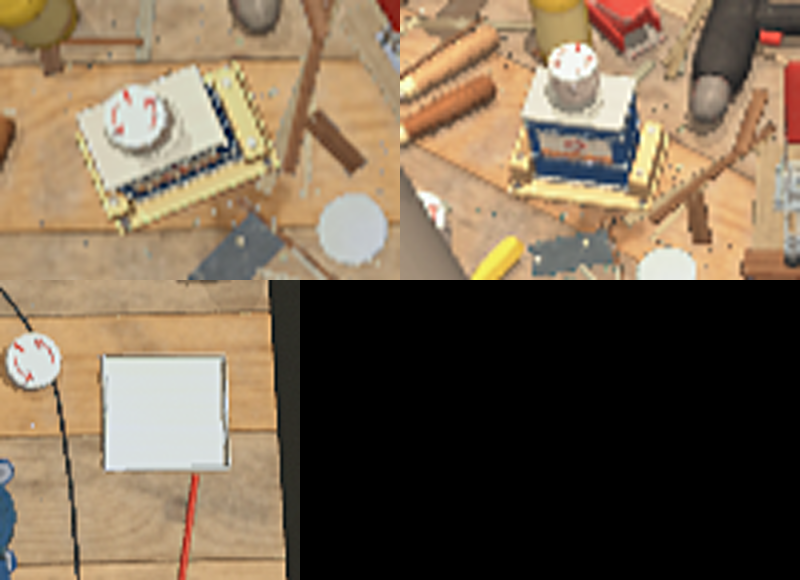

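The crop confirms it: the only white cap on the blue tin and jig board is at top pixel (159,179), about (0.543, 0.405). The other caps lie loose on the bench. The empty tray is centred at about (0.504, -0.14), with its axes along the world's. I'll move above the tin now.

servo_tool --moves '[[[0, 0, 0.035], [0, 0, 0], 0], [[0.02, -0.014, 0.035], [0, 0, 0], 0], [[0.036, -0.025, 0.01], [0, 0, 0], 0], [[0.036, -0.025, 0], [0, 0, 0], 0], [[0.036, -0.025, 0], [0, 0, 0], 0], [[0.036, -0.025, 0], [0, 0, 0], 0], [[0.036, -0.025, 0], [0, 0, 0], 0], [[0.036, -0.025, 0], [0, 0, 0], 0]]'

```text
t: 1.75
eef_pos: [0.4315, 0.4812, 0.3107]
eef_rot: [0.457, 3.108, 0.001]
wrist_force: [0.1, 0.4, 0.2]
grip_width: 0.999
gripper_force: 0.0
```

servo_tool --moves '[[[0.036, -0.025, 0], [0, 0, 0], 0], [[0.03, -0.02, 0], [0, 0, 0], 0], [[0.02, -0.014, 0], [0, 0, 0], 0], [[0, 0, 0], [0, 0, 0], 0], [[0, 0, 0], [0, 0, 0], 0]]'

```text
t: 2.25
eef_pos: [0.5163, 0.4233, 0.3104]
eef_rot: [-0.458, -3.108, 0.0]
wrist_force: [-0.8, 0.6, -0.2]
grip_width: 1.0
gripper_force: 0.0
```

Run:
```python
from h import *
o=readout.get_obs(); print(np.round(o["eef_pos"],4),np.round(o["eef_rot"],3),np.round(o["q"],2),np.round(o["wrist_force"],2))
c=cam("wrist",o); im=imaging.camera("wrist"); save("w1.png",im)
print("tcp axis px",np.round(proj(c,o["eef_pos"])), np.round(proj(c,[*o["eef_pos"][:2],.17])))
for nm,z in [("cap",.155),("cap_top",.17),("cap_mark",.17)]:
    for r in nets.look_for("wrist",nm)[:4]: print(nm,round(r["score"],2),np.round(r["pixel"]),np.round(back(c,r["pixel"],z),4))
```

```text
[0.5163 0.4233 0.3104] [-0.458 -3.108  0.   ] [-0.95  0.36  0.23  1.54 -0.09  1.25  0.57] [-0.84  0.6  -0.19]
tcp axis px [255. 241.] [255. 183.]
cap 0.74 [284.  43.] [0.3995 0.487  0.155 ]
cap 0.69 [253. 215.] [0.5519 0.4107 0.155 ]
cap 0.5 [ 24. 242.] [0.51  0.165 0.155]
cap_top 0.89 [249. 209.] [0.5401 0.4104 0.17  ]
cap_top 0.65 [286.  41.] [0.4004 0.487  0.17  ]
cap_mark 0.96 [253. 209.] [0.5407 0.414  0.17  ]
cap_mark 0.55 [285.  44.] [0.4026 0.4859 0.17  ]
```

View pics/w1.png

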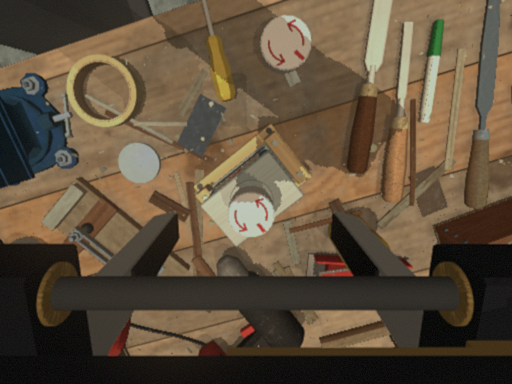

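The wrist picture shows the tin's cap with red arrows at about (251,216) and its red mark at about (262,227). The larger decoy is at (286,42). I'll fit the cap's top disc precisely.

Run:
```python
from h import *
im=cv2.imread("pics/w1.png"); x0,y0=190,120
g=cv2.resize(im[y0:270,x0:320],None,fx=5,fy=5,interpolation=cv2.INTER_CUBIC)
o=readout.get_obs(); c=cam("wrist",o)
pts=[]
from scipy.optimize import least_squares
hsv=cv2.cvtColor(im,cv2.COLOR_BGR2HSV); red=((hsv[...,0]<8)|(hsv[...,0]>172))&(hsv[...,1]>110)&(hsv[...,2]>90)
n,l,s,ce=cv2.connectedComponentsWithStats(red[190:245,220:285].astype(np.uint8))
for i in range(1,n):
    if s[i,4]>4: p=ce[i]+[220,190]; print(np.round(p,1),s[i,4],np.round(back(c,p,.17),4))
# overlay of predicted disc for candidate
for (X,Y),col in [((.5407,.4095),(0,255,0))]:
    for r,z in [(.0235,.17)]:
        q=[(np.array(proj(c,[X+r*np.cos(a),Y+r*np.sin(a),z]))-[x0,y0]+.5)*5 for a in np.linspace(0,6.28,60)]
        cv2.polylines(g,[np.int32(q)],True,col,1)
cv2.imwrite("pics/w1c.png",cv2.resize(g,(520,600)))
```

```text
[261.8 206.7] 47 [0.5403 0.4245 0.17  ]
[240.1 223.6] 38 [0.5512 0.3984 0.17  ]
[260.7 227.6] 26 [0.5613 0.4172 0.17  ]
```

View pics/w1c.png

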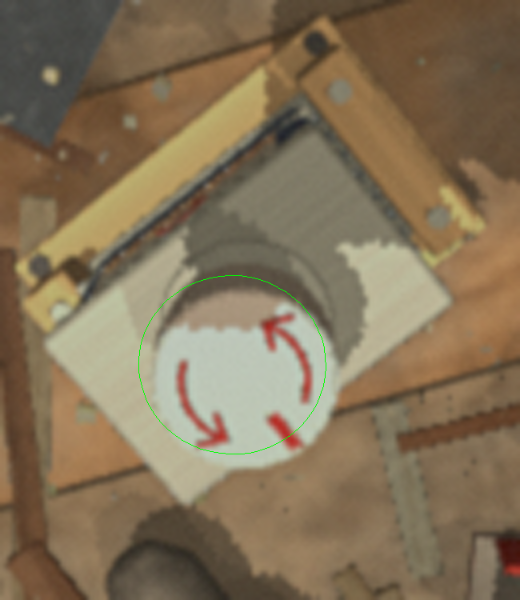

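The arrows' midpoint gives the cap's centre at (0.546, 0.4115). The mark lies 16.5 mm from it at 20°, which matches the smallest cap. I'll go over it, down to just above, and check again.

servo_tool --moves '[[[0.0295, -0.012, -0.02], [0, 0, 0], 0], [[0, 0, -0.04], [0, 0, 0], 0], [[0, 0, -0.04], [0, 0, 0], 0], [[0, 0, 0], [0, 0, 0], 0], [[0, 0, 0], [0, 0, 0], 0]]'

```text
t: 2.95
eef_pos: [0.5453, 0.4121, 0.2112]
eef_rot: [-0.455, -3.108, 0.001]
wrist_force: [0.4, -0.1, 0.5]
grip_width: 1.0
gripper_force: 0.0
```

```bash
cat > red.py <<'E'
from h import *
import sys
zt=float(sys.argv[2])
o=readout.get_obs(); print(np.round(o["eef_pos"],4),np.round(o["eef_rot"],3),np.round(o["wrist_force"],2))
c=cam("wrist",o); rgb=imaging.camera("wrist"); save(sys.argv[1],rgb); im=np.ascontiguousarray(rgb[:,:,::-1])
hsv=cv2.cvtColor(im,cv2.COLOR_BGR2HSV); red=((hsv[...,0]<8)|(hsv[...,0]>172))&(hsv[...,1]>110)&(hsv[...,2]>80)
n,l,s,ce=cv2.connectedComponentsWithStats(red.astype(np.uint8))
print("tcp px",np.round(proj(c,[*o["eef_pos"][:2],zt])))
for i in range(1,n):
    if s[i,4]>25 and 180<ce[i][0]<330 and ce[i][1]>130: print(np.round(ce[i],1),s[i,4],np.round(back(c,ce[i],zt),4))
E
python3 red.py w2.png .17
```

```text
[0.5453 0.4121 0.2112] [-4.550e-01 -3.108e+00  1.000e-03] [ 0.42 -0.06  0.46]
tcp px [255. 216.]
[268.9 205.2] 134 [0.5408 0.4233 0.17  ]
[235.9 230.6] 125 [0.5517 0.3969 0.17  ]
[267.  236.7] 77 [0.562  0.4159 0.17  ]
```

View pics/w2.png

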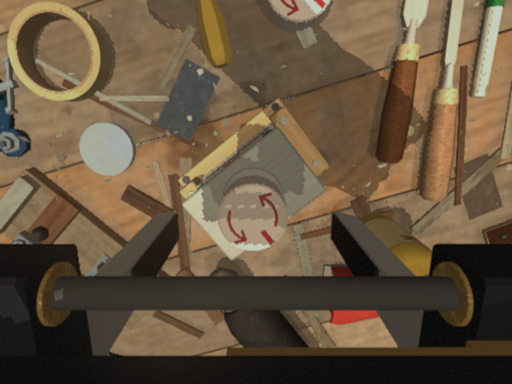

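The cap's centre is at (252,218) and the TCP axis at (255,216), about 1 mm off. The yellow bottle at (395,240) is near the right finger, so I'll check its position and height before going down.

Run:
```python
from h import *
w=cam("wrist")
a=cv2.imread("pics/top0.png");b=cv2.imread("pics/scene0.png")
A=cv2.resize(a[125:190,95:175],(400,325),interpolation=cv2.INTER_CUBIC);B=cv2.resize(b[105:170,175:255],(400,325),interpolation=cv2.INTER_CUBIC)
cv2.imwrite("pics/crop2.png",np.hstack([A,B]))
for z in (.0,.05,.1,.15): print(z,"wrist(385,235)",np.round(back(w,(385,235),z),3),"(430,262)",np.round(back(w,(430,262),z),3),"top(128,150)",np.round(back(cam("top"),(128,150),z),3),"scene(209,124)",np.round(back(cam("scene"),(209,124),z),3))
```

```text
0.0 wrist(385,235) [0.674 0.548 0.   ] (430,262) [0.728 0.597 0.   ] top(128,150) [0.682 0.557 0.   ] scene(209,124) [0.777 0.623 0.   ]
0.05 wrist(385,235) [0.648 0.532 0.05 ] (430,262) [0.695 0.574 0.05 ] top(128,150) [0.67  0.541 0.05 ] scene(209,124) [0.74  0.588 0.05 ]
0.1 wrist(385,235) [0.622 0.516 0.1  ] (430,262) [0.661 0.552 0.1  ] top(128,150) [0.657 0.524 0.1  ] scene(209,124) [0.703 0.554 0.1  ]
0.15 wrist(385,235) [0.596 0.5   0.15 ] (430,262) [0.628 0.529 0.15 ] top(128,150) [0.644 0.508 0.15 ] scene(209,124) [0.666 0.519 0.15 ]
```

View pics/crop2.png

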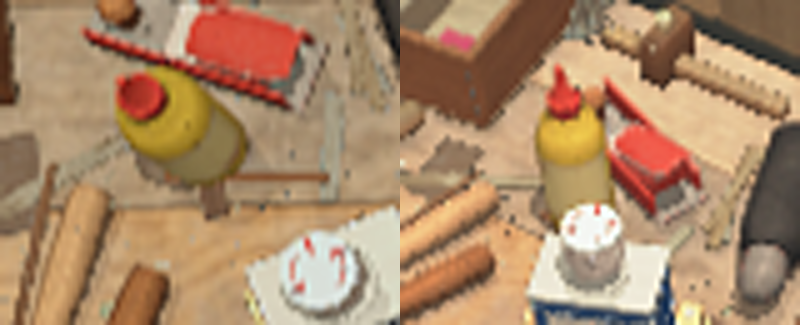

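The bottle's nozzle is about 0.135 m from the cap's axis, at about (0.647, 0.50), and turning from 73° to 133° swings away from it. I'll go down and grip.

servo_tool --moves '[[[0.0007, -0.0013, -0.02], [0, 0, 0], 0], [[0, 0, -0.015], [0, 0, 0], 0], [[0, 0, -0.008], [0, 0, 0], 0], [[0, 0, 0], [0, 0, 0], 0], [[0, 0, 0], [0, 0, 0], 120], [[0, 0, 0], [0, 0, 0], 160], [[0, 0, 0], [0, 0, 0], 160]]'

```text
t: 3.7
eef_pos: [0.5467, 0.4103, 0.1682]
eef_rot: [0.457, 3.108, 0.001]
wrist_force: [0.2, 0.6, 0.1]
grip_width: 0.783
gripper_force: 0.0
```

servo_tool --moves '[[[0, 0, 0], [0, 0, 0], 200], [[0, 0, 0], [0, 0, 0], 200], [[0, 0, 0], [0, 0, 0], 200], [[0, 0, 0], [0, 0, 0], 200], [[0, 0, 0], [0, 0, 0], 200], [[0, 0, 0], [0, 0, 0], 200]]'

```text
t: 4.3
eef_pos: [0.5464, 0.4101, 0.1675]
eef_rot: [0.457, 3.108, 0.0]
wrist_force: [-0.1, -0.2, 1.2]
grip_width: 0.497
gripper_force: 30.0
```

```bash
python3 red.py w3.png .17
```

```text
[0.5464 0.4101 0.1675] [0.457 3.108 0.   ] [-0.12 -0.18  1.16]
tcp px [255. 243.]
[275.2 226.5] 221 [0.5409 0.4231 0.17  ]
[233.6 257.8] 203 [0.5516 0.3968 0.17  ]
[273.  265.6] 120 [0.5621 0.4158 0.17  ]
```

servo_tool --moves '[[[0, 0, -0.001], [0, 0, 0], 200], [[0, 0, -0.001], [0, 0, 0], 200], [[0, 0, 0], [0, 0, 0], 200]]'

```text
t: 4.65
eef_pos: [0.5465, 0.4103, 0.1663]
eef_rot: [0.457, 3.108, 0.001]
wrist_force: [-2.0, -2.0, 11.1]
grip_width: 0.499
gripper_force: 30.0
```

servo_tool --moves '[[[0, 0, -0.001], [0, 0, 0], 200], [[0, 0, -0.001], [0, 0, 0], 200], [[0, 0, 0], [0, 0, 0], 200]]'

```text
t: 4.95
eef_pos: [0.5465, 0.4103, 0.1643]
eef_rot: [0.457, 3.108, 0.001]
wrist_force: [-3.8, -1.4, 11.0]
grip_width: 0.495
gripper_force: 30.0
```

servo_tool --moves '[[[0, 0, -0.001], [0, 0, 0], 200], [[0, 0, -0.0005], [0, 0, 0], 200]]'

```text
t: 5.15
eef_pos: [0.5465, 0.4103, 0.1629]
eef_rot: [0.457, 3.108, 0.001]
wrist_force: [-3.8, -2.7, 10.6]
grip_width: 0.498
gripper_force: 30.0
```

```bash
python3 red.py w4.png .1655
```

```text
[0.5465 0.4103 0.1629] [4.570e-01 3.108e+00 1.000e-03] [-3.8  -2.66 10.6 ]
tcp px [255. 243.]
[275.3 226.6] 220 [0.541  0.4233 0.1655]
[233.5 257.8] 203 [0.5517 0.3969 0.1655]
[273.  265.7] 121 [0.5623 0.416  0.1655]
```

The cap moves down with the gripper (same pixels), under a steady 11 N from the spring. Stiffness is about 12 N/mm, so 1 mm per call is safe.

servo_tool --moves '[[[0, 0, -0.0005], [0, 0, 0], 200], [[0, 0, -0.0005], [0, 0, 0], 200]]'

```text
t: 5.4
eef_pos: [0.5465, 0.4103, 0.1619]
eef_rot: [0.457, 3.108, 0.001]
wrist_force: [-4.6, -2.4, 12.8]
grip_width: 0.493
gripper_force: 30.0
```

servo_tool --moves '[[[0, 0, -0.0005], [0, 0, 0], 200], [[0, 0, -0.0005], [0, 0, 0], 200]]'

```text
t: 5.6
eef_pos: [0.5466, 0.4103, 0.161]
eef_rot: [0.457, 3.108, 0.001]
wrist_force: [-4.0, -2.2, 11.8]
grip_width: 0.501
gripper_force: 30.0
```

servo_tool --moves '[[[0, 0, -0.0005], [0, 0, 0], 200], [[0, 0, -0.0005], [0, 0, 0], 200]]'

```text
t: 5.8
eef_pos: [0.5465, 0.4103, 0.1599]
eef_rot: [0.457, 3.108, 0.001]
wrist_force: [-3.5, -2.3, 12.7]
grip_width: 0.498
gripper_force: 30.0
```

servo_tool --moves '[[[0, 0, -0.0005], [0, 0, 0], 200], [[0, 0, -0.0005], [0, 0, 0], 200]]'

```text
t: 6.0
eef_pos: [0.5465, 0.4103, 0.159]
eef_rot: [0.457, 3.108, 0.001]
wrist_force: [-3.9, -1.4, 11.9]
grip_width: 0.5
gripper_force: 30.0
```

servo_tool --moves '[[[0, 0, -0.0005], [0, 0, 0], 200], [[0, 0, -0.0005], [0, 0, 0], 200]]'

```text
t: 6.2
eef_pos: [0.5465, 0.4103, 0.158]
eef_rot: [0.457, 3.108, 0.001]
wrist_force: [-5.0, -2.8, 15.2]
grip_width: 0.499
gripper_force: 30.0
```

servo_tool --moves '[[[0, 0, -0.0004], [0, 0, 0], 200], [[0, 0, 0], [0, 0, 0], 200]]'

```text
t: 6.4
eef_pos: [0.5466, 0.4103, 0.158]
eef_rot: [0.457, 3.108, 0.002]
wrist_force: [-5.6, -3.4, 16.9]
grip_width: 0.5
gripper_force: 30.0
```

servo_tool --moves '[[[0, 0, -0.0005], [0, 0, 0], 200], [[0, 0, 0], [0, 0, 0], 200]]'

```text
t: 6.6
eef_pos: [0.5466, 0.4103, 0.1577]
eef_rot: [0.457, 3.108, 0.002]
wrist_force: [-7.0, -4.3, 20.5]
grip_width: 0.501
gripper_force: 30.0
```

The cap has bottomed at about 9.7 mm depth with 20.5 N. I'll start turning gently and watch the moment.

servo_tool --moves '[[[-0.0003, -0.0002, 0], [0, 0, 3], 200], [[0, 0, 0], [0, 0, 3], 200], [[0, 0, 0], [0, 0, 0], 200]]'

```text
t: 6.9
eef_pos: [0.5468, 0.4106, 0.1579]
eef_rot: [0.29, 3.127, 0.003]
wrist_force: [-1.9, -1.2, 17.6]
grip_width: 0.496
gripper_force: 30.0
```

```bash
python3 red.py w5.png .1603
python3 - <<'E'
from h import *
print(np.round(readout.get_obs()["torque"],3))
o=dict(eef_pos=[.5163,.4233,.3104],eef_rot=[-.458,-3.108,0]); c=cam("wrist",o)
# tin top corners in w1 from crop (scale 4): 
s=lambda x,y:(190+x/4-.5,120+y/4-.5)
P=[back(c,s(*p),.117) for p in [(45,345),(187,505),(452,300),(310,120)]]
print(np.round(P,4))
for i in range(4):
    d=P[(i+1)%4]-P[i]; print(round(np.hypot(*d[:2]),4),round(np.degrees(np.arctan2(d[1],d[0])),1))
print(np.mean(P,0))
E
```

```text
[0.5468 0.4106 0.1579] [2.900e-01 3.127e+00 3.000e-03] [-1.88 -1.15 17.57]
tcp px [255. 243.]
[275.5 226.8] 220 [0.5401 0.4229 0.1603]
[233.5 257.7] 204 [0.5534 0.3977 0.1603]
[273.1 265.8] 119 [0.562  0.4179 0.1603]
[324.5 341.7] 33 [0.615  0.439  0.1603]
[-0.255  0.743  0.037]
[[0.5355 0.3512 0.117 ]
 [0.5961 0.3759 0.117 ]
 [0.5568 0.4695 0.117 ]
 [0.4944 0.4445 0.117 ]]
0.0654 22.2
0.1015 112.7
0.0673 -158.1
0.102 -66.2
[0.54570864 0.4102842  0.117     ]
```

The tool's 6° turn carried the cap with it (mark now at 26.5°). The tin's x axis is at 22.5°, so I need to reach about 82°, 55° more.

servo_tool --moves '[[[0, 0, -0.0003], [0, 0, 4], 200], [[0, 0, 0], [0, 0, 4], 200], [[0, 0, 0], [0, 0, 4], 200], [[0, 0, 0], [0, 0, 0], 200]]'

```text
t: 7.35
eef_pos: [0.5471, 0.411, 0.1579]
eef_rot: [-0.039, 3.139, 0.004]
wrist_force: [-0.9, 1.2, 17.7]
grip_width: 0.5
gripper_force: 30.0
```

servo_tool --moves '[[[0, 0, -0.0004], [0, 0, 4], 200], [[0, 0, 0], [0, 0, 4], 200], [[0, 0, 0], [0, 0, 4], 200], [[0, 0, 0], [0, 0, 0], 200]]'

```text
t: 7.75
eef_pos: [0.5473, 0.4112, 0.1577]
eef_rot: [-0.367, 3.117, 0.005]
wrist_force: [-0.8, 1.3, 19.3]
grip_width: 0.497
gripper_force: 30.0
```

servo_tool --moves '[[[-0.0003, -0.0003, -0.0002], [0, 0, 4], 200], [[-0.0002, -0.0002, 0], [0, 0, 4], 200], [[0, 0, 0], [0, 0, 4], 200], [[0, 0, 0], [0, 0, 0], 200]]'

```text
t: 8.15
eef_pos: [0.547, 0.4109, 0.1577]
eef_rot: [-0.691, 3.06, 0.004]
wrist_force: [-0.4, 2.7, 19.5]
grip_width: 0.497
gripper_force: 30.0
```

```bash
python3 red.py w6.png .1603; python3 -c "
from h import *
o=readout.get_obs();print(np.round(o['torque'],3),np.round(o['q'],2))"
```

```text
[0.547  0.4109 0.1577] [-0.691  3.06   0.004] [-0.4  2.7 19.5]
tcp px [255. 243.]
[256.5 158.9] 42 [0.5061 0.3922 0.1603]
[275.5 226.8] 223 [0.5341 0.4166 0.1603]
[233.7 257.9] 198 [0.5598 0.4042 0.1603]
[273.1 265.6] 121 [0.5548 0.4253 0.1603]
[255.  337.7] 316 [0.6002 0.4361 0.1603]
[ 0.495  0.115 -0.036] [-0.77  0.5   0.04  1.65 -0.03  0.98  1.3 ]
```

The cap is at 62.4°, 40° relative to the tin, and is turning freely.

servo_tool --moves '[[[-0.0003, -0.0003, -0.0001], [0, 0, 4], 200], [[-0.0002, -0.0002, 0], [0, 0, 4], 200], [[0, 0, 0], [0, 0, 4], 200], [[0, 0, 0], [0, 0, 0], 200]]'

```text
t: 8.6
eef_pos: [0.5466, 0.4105, 0.1577]
eef_rot: [-1.007, 2.971, 0.004]
wrist_force: [0.7, 2.4, 19.8]
grip_width: 0.498
gripper_force: 30.0
```

servo_tool --moves '[[[0, 0, 0], [0, 0, 4], 200], [[0, 0, 0], [0, 0, 4], 200], [[0, 0, 0], [0, 0, 0], 200], [[0, 0, 0], [0, 0, 0], 200]]'

```text
t: 9.0
eef_pos: [0.5465, 0.4104, 0.1576]
eef_rot: [-1.208, 2.895, 0.003]
wrist_force: [0.5, 1.2, 20.6]
grip_width: 0.5
gripper_force: 30.0
```

```bash
python3 red.py w7.png .1603; python3 -c "
from h import *
o=readout.get_obs();print(np.round(o['torque'],3))"
```

```text
[0.5465 0.4104 0.1576] [-1.208  2.895  0.003] [ 0.49  1.16 20.63]
tcp px [255. 243.]
[271.7 163. ] 34 [0.5105 0.3855 0.1603]
[275.6 226.9] 214 [0.5325 0.4113 0.1603]
[233.6 257.9] 202 [0.5608 0.4082 0.1603]
[273.  265.5] 121 [0.5488 0.4264 0.1603]
[201.1 334.6] 370 [0.6085 0.4287 0.1603]
[185.6 345.1] 44 [0.6201 0.4272 0.1603]
[0.389 0.121 0.041]
```

The cap is at 82.5°, 60° relative. Lifting gently.

servo_tool --moves '[[[0, 0, 0.001], [0, 0, 0], 200], [[0, 0, 0.002], [0, 0, 0], 200], [[0, 0, 0.002], [0, 0, 0], 200], [[0, 0, 0.002], [0, 0, 0], 200], [[0, 0, 0], [0, 0, 0], 200]]'

```text
t: 9.55
eef_pos: [0.5464, 0.4104, 0.1641]
eef_rot: [-1.208, 2.895, 0.003]
wrist_force: [1.8, 3.0, 11.7]
grip_width: 0.499
gripper_force: 30.0
```

servo_tool --moves '[[[0, 0, 0.002], [0, 0, 0], 200], [[0, 0, 0.002], [0, 0, 0], 200], [[0, 0, 0.002], [0, 0, 0], 200], [[0, 0, 0.002], [0, 0, 0], 200], [[0, 0, 0.002], [0, 0, 0], 200], [[0, 0, 0], [0, 0, 0], 200]]'

```text
t: 10.15
eef_pos: [0.5463, 0.4103, 0.1739]
eef_rot: [-1.208, 2.896, 0.003]
wrist_force: [3.0, 4.0, 8.6]
grip_width: 0.5
gripper_force: 30.0
```

servo_tool --moves '[[[0, 0, 0.003], [0, 0, 0], 200], [[0, 0, 0.003], [0, 0, 0], 200], [[0, 0, 0.004], [0, 0, 0], 200], [[0, 0, 0.005], [0, 0, 0], 200], [[0, 0, 0.005], [0, 0, 0], 200], [[0, 0, 0], [0, 0, 0], 200]]'

```text
t: 10.75
eef_pos: [0.5453, 0.4089, 0.1928]
eef_rot: [-1.209, 2.899, 0.0]
wrist_force: [0.1, -0.7, 0.0]
grip_width: 0.501
gripper_force: 30.0
```

servo_tool --moves '[[[0, 0, 0.02], [0, 0, 0], 200], [[0, 0, 0.03], [0, 0, 0], 200], [[0, 0, 0.03], [0, 0, 0], 200], [[0, 0, 0.02], [0, 0, 0], 200], [[0, 0, 0], [0, 0, 0], 200]]'

```text
t: 11.25
eef_pos: [0.5459, 0.4095, 0.2952]
eef_rot: [-1.207, 2.896, 0.002]
wrist_force: [-0.2, 0.2, -0.4]
grip_width: 0.497
gripper_force: 30.0
```

```bash
python3 red.py w8.png .29
```

```text
[0.5459 0.4095 0.2952] [-1.207e+00  2.896e+00  2.000e-03] [-0.21  0.2  -0.42]
tcp px [255. 237.]
[255.7 182.6] 127 [0.5238 0.3874 0.29  ]
[275.5 226.5] 219 [0.5335 0.4127 0.29  ]
[233.8 258. ] 200 [0.5634 0.4097 0.29  ]
[273.1 265.5] 122 [0.5508 0.4287 0.29  ]
[217.  269.2] 103 [0.5752 0.4079 0.29  ]
[216.8 328.2] 127 [0.6036 0.4348 0.29  ]
[254.3 326.7] 590 [0.5868 0.4499 0.29  ]
```

View pics/w8.png

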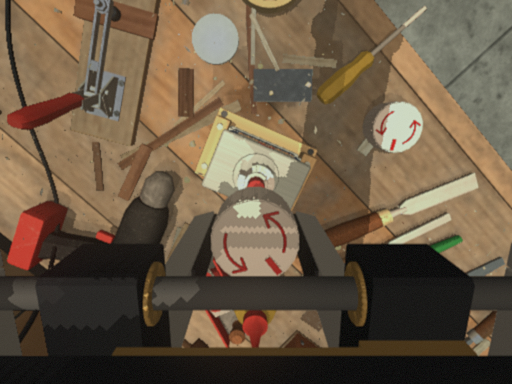

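The cap at (255,240) is in the jaws. The bare neck with its red plug shows at (257,178), and the tin hasn't moved. Carrying the cap to the tray while turning back about 45°.

servo_tool --moves '[[[-0.002, -0.02, 0], [0, 0, -5], 200], [[-0.003, -0.035, 0], [0, 0, -6], 200], [[-0.003, -0.045, 0], [0, 0, -6], 200], [[-0.003, -0.045, 0], [0, 0, -6], 200], [[-0.003, -0.045, 0], [0, 0, -6], 200], [[-0.003, -0.045, 0], [0, 0, -6], 200], [[-0.003, -0.045, 0], [0, 0, -6], 200], [[-0.003, -0.045, 0], [0, 0, -4], 200]]'

```text
t: 12.1
eef_pos: [0.521, 0.0819, 0.2909]
eef_rot: [0.001, -3.14, 0.001]
wrist_force: [1.8, -0.6, -0.2]
grip_width: 0.497
gripper_force: 30.0
```

servo_tool --moves '[[[-0.003, -0.045, 0], [0, 0, 0], 200], [[-0.003, -0.045, 0], [0, 0, 0], 200], [[-0.003, -0.04, 0], [0, 0, 0], 200], [[-0.003, -0.03, 0], [0, 0, 0], 200], [[0, -0.02, 0], [0, 0, 0], 200], [[0, 0, 0], [0, 0, 0], 200], [[0, 0, 0], [0, 0, 0], 200]]'

```text
t: 12.8
eef_pos: [0.5096, -0.096, 0.2911]
eef_rot: [0.007, -3.14, 0.0]
wrist_force: [-0.4, 1.0, -0.2]
grip_width: 0.496
gripper_force: 30.0
```

Run:
```python
from h import *
o=readout.get_obs(); print(np.round(o["q"],2)); c=cam("wrist",o); im=imaging.camera("wrist"); save("w9.png",im)
print("tcp px floor",np.round(proj(c,[*o["eef_pos"][:2],.003])))
for s in nets.silhouettes("wrist","drip_tray")[:2]: 
    m=s["mask"]; p=np.argwhere(m)[:,::-1]; print(round(s["score"],2),m.sum(),p.min(0),p.max(0))
    for q in cv2.boxPoints(cv2.minAreaRect(p.astype(np.float32))): print(np.round(q),np.round(back(c,q,.016),3))
```

```text
[-0.26  0.11  0.36  1.89 -0.04  1.14  1.68]
tcp px floor [255. 161.]
0.61 9951 [170 104] [280 203]
[170. 203.] [ 0.57  -0.219  0.016]
[170. 104.] [ 0.431 -0.211  0.016]
[280. 104.] [ 0.43  -0.062  0.016]
[280. 203.] [ 0.569 -0.059  0.016]
```

View pics/w9.png

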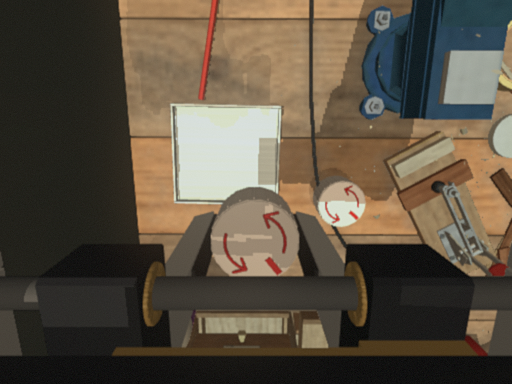

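The tray at (170–280, 104–203) is undisturbed, centred at (0.500, -0.138). I'll move over it and go down.

servo_tool --moves '[[[-0.009, -0.042, 0], [0, 0, 0], 200], [[0, 0, -0.04], [0, 0, 0], 200], [[0, 0, -0.045], [0, 0, 0], 200], [[0, 0, -0.045], [0, 0, 0], 200], [[0, 0, -0.045], [0, 0, 0], 200], [[0, 0, -0.04], [0, 0, 0], 200], [[0, 0, -0.025], [0, 0, 0], 200], [[0, 0, 0], [0, 0, 0], 200]]'

```text
t: 13.7
eef_pos: [0.4991, -0.1367, 0.049]
eef_rot: [0.01, -3.136, -0.001]
wrist_force: [0.1, 0.5, -0.0]
grip_width: 0.498
gripper_force: 30.0
```

servo_tool --moves '[[[0, 0, -0.01], [0, 0, 0], 200], [[0, 0, 0], [0, 0, 0], 200], [[0, 0, 0], [0, 0, 0], 200]]'

```text
t: 14.0
eef_pos: [0.5018, -0.138, 0.0431]
eef_rot: [-0.008, 3.14, -0.0]
wrist_force: [0.2, -0.1, -0.1]
grip_width: 0.498
gripper_force: 30.0
```

servo_tool --moves '[[[0, 0, -0.003], [0, 0, 0], 200], [[0, 0, -0.003], [0, 0, 0], 200], [[0, 0, -0.002], [0, 0, 0], 200], [[0, 0, 0], [0, 0, 0], 200]]'

```text
t: 14.4
eef_pos: [0.501, -0.1381, 0.0339]
eef_rot: [0.008, -3.141, -0.0]
wrist_force: [1.3, 0.3, -0.7]
grip_width: 0.493
gripper_force: 30.0
```

servo_tool --moves '[[[0, 0, -0.001], [0, 0, 0], 200], [[0, 0, -0.001], [0, 0, 0], 200], [[0, 0, -0.0005], [0, 0, 0], 200], [[0, 0, 0], [0, 0, 0], 200]]'

```text
t: 14.8
eef_pos: [0.501, -0.1381, 0.0315]
eef_rot: [0.008, -3.141, 0.0]
wrist_force: [0.1, -0.1, -1.0]
grip_width: 0.498
gripper_force: 30.0
```

servo_tool --moves '[[[0, 0, -0.0007], [0, 0, 0], 200], [[0, 0, -0.0006], [0, 0, 0], 200], [[0, 0, 0], [0, 0, 0], 200]]'

```text
t: 15.1
eef_pos: [0.5011, -0.1381, 0.0304]
eef_rot: [-0.008, 3.141, 0.0]
wrist_force: [-1.5, 0.4, 2.7]
grip_width: 0.495
gripper_force: 30.0
```

Touchdown at 2.7 N. Releasing, then lifting straight up.

servo_tool --moves '[[[0, 0, 0], [0, 0, 0], 110], [[0, 0, 0], [0, 0, 0], 90], [[0, 0, 0], [0, 0, 0], 70], [[0, 0, 0], [0, 0, 0], 70], [[0, 0, 0], [0, 0, 0], 70]]'

```text
t: 15.6
eef_pos: [0.5011, -0.1381, 0.0302]
eef_rot: [0.008, -3.142, 0.0]
wrist_force: [-0.2, 0.4, 0.5]
grip_width: 0.724
gripper_force: 0.0
```

servo_tool --moves '[[[0, 0, 0.01], [0, 0, 0], 70], [[0, 0, 0.02], [0, 0, 0], 70], [[0, 0, 0.04], [0, 0, 0], 70], [[0, 0, 0.04], [0, 0, 0], 70], [[0, 0, 0.04], [0, 0, 0], 70], [[0, 0, 0.02], [0, 0, 0], 70], [[0, 0, 0], [0, 0, 0], 70]]'

```text
t: 16.3
eef_pos: [0.5024, -0.1384, 0.2039]
eef_rot: [-0.007, 3.136, 0.0]
wrist_force: [0.8, 0.5, -2.0]
grip_width: 0.727
gripper_force: 0.0
```

```bash
python3 red.py w10.png .033
```

```text
[ 0.5024 -0.1384  0.2039] [-0.007  3.136  0.   ] [ 0.79  0.47 -1.97]
tcp px [255. 176.]
[265.4 167.2] 50 [ 0.4925 -0.1271  0.033 ]
[244.6 182.9] 47 [ 0.5099 -0.1493  0.033 ]
[264.  186.6] 28 [ 0.5139 -0.1283  0.033 ]
```

View pics/w10.png

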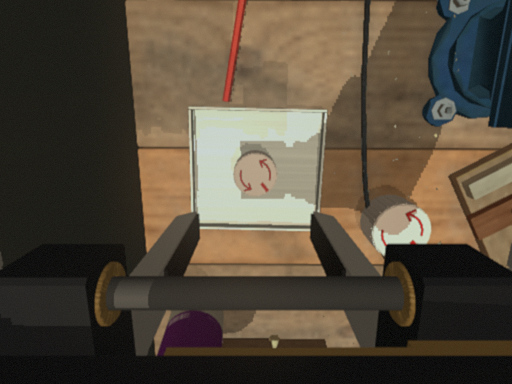

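The cap at (255,174) stands upright in the middle of the tray (190–327, 107–230). The gripper is clear of everything, so I'll hand in.

```bash
python3 -c "
from cell import robot
print(robot.job_done())"
```

```text
the job is handed in; nothing more can be done
None
```

I opened the tin and set the cap mouth down near the centre of the drip tray, released, in about 16 s of robot time; the push and turn reached about 20.6 N at the wrist. I handed the job in, but it returned no verdict.

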